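# Set up the run-in station: clean, knock in the test arbor, line up the modules

### The job

Set up this test station for the next batch. Squirt the taper socket by pressing the cleaner canister's cap right down and letting it up again, then stand the tapered arbor in the socket, let go of it, and drive it home by tapping its top with the knocker (never by hand) until its collar is down on the socket face, and stand the knocker upright back on its round mat. In whatever order suits, also stand the loose black modules upright and square on the feed shelf as a neat side-by-side row, one in the middle of each marked bay, starting from the bay at the end stop with no bay left empty between them; leave the other things on the bench alone.

Things in the scene. Friction and masses are not known exactly. Their poses are not given: they have to be found in the camera images.
- station: Fixed steel base plate 130 x 260 x 12 mm; origin at the centre of its underside, z up, y along its length. At y = -75 mm stands the dark taper socket (round, 72 mm across, face 95 mm above the bench); at y = +75 mm the aluminium cleaner canister (60 mm across, sprung white cap on top).
- socket_face (a point): Centre of the socket's mouth, level with its top face. A brass taper sleeve in it starts level with the face: tapered hole 27 mm across at the mouth, 19 mm at its foot, 42 mm deep, open below (80 mm free under the face). The sleeve is tight: it stays put below about 10 N, gives 1 to 3 mm at each short tap of about 20 N, and stays where it is left.
- cap_top (a point): Centre of the top of the canister's white cap, 28 mm across, 22 mm high; about 190 mm above the bench when up.
- cap (a joint): Travel of the sprung cap, m: 0 up, 0.008 fully down (takes about 7 N); it springs back by itself. Counts as pressed right down above 0.006, as up below 0.002.
- arbor: Loose steel arbor, 0.32 kg, upright, z up, origin at its lower tip. Tapered shank (16 mm across at the tip, 28 mm at 66 mm), collar 48 mm across from 66 to 74 mm, round head 26 mm across up to 114 mm, to grip. Starts hanging by its collar in its holder. Set in the socket it stops with the collar 6 to 8 mm above the face; tapping drives it and the sleeve down till the collar meets the face.
- arbor_collar (a point): On the arbor's axis at the collar's underside, 66 mm above the tip.
- arbor_top (a point): Centre of the flat top of the arbor's head, 114 mm above the tip.
- arbor_holder: Fixed grey tube holding the arbor at first: 54 mm across outside, 35 mm hole, 75 mm high; origin at the centre of its underside.
- knocker: Loose knocker for tapping, 0.35 kg, standing upright, origin at the centre of its white nylon striking face, z up its axis: head 42 mm across and 36 mm high, above it a stem 22 mm across up to 96 mm, to grip. Used upright, striking face down.
- knocker_mat: Fixed round rubber mat, 90 mm across, 4 mm thick, where the knocker stands; origin at the centre of its underside.
- shelf: Fixed low white feed shelf; origin on the bench below the middle of the four bays; x across its depth (130 mm), y along the row. Board top 60 mm above the bench, from y = -170 to +130 mm. A 30 mm high end stop stands at y = 107 to 113 mm. Four bays, outlined in black, 52 mm wide along y and 64 mm deep.
- bay1 (a point): Centre of bay 1 on the board's top (bay 1 is next to the end stop, bay 4 farthest from it; 52 mm apart).
- bay2 (a point): Centre of bay 2 on the board's top (bay 1 is next to the end stop, bay 4 farthest from it; 52 mm apart).
- bay3 (a point): Centre of bay 3 on the board's top (bay 1 is next to the end stop, bay 4 farthest from it; 52 mm apart).
- bay4 (a point): Centre of bay 4 on the board's top (bay 1 is next to the end stop, bay 4 farthest from it; 52 mm apart).
- module1: Loose black module, 0.18 kg: body 50 mm (x) x 42 mm (y) x 52 mm high, with a grey boss 34 mm across and 8 mm high on top; origin at the centre of its underside, z up. On the shelf its 50 mm length runs along the shelf's x, either way round. May be absent (two to four are there).
- module2: Loose black module, 0.18 kg: body 50 mm (x) x 42 mm (y) x 52 mm high, with a grey boss 34 mm across and 8 mm high on top; origin at the centre of its underside, z up. On the shelf its 50 mm length runs along the shelf's x, either way round. May be absent (two to four are there).
- module3: Loose black module, 0.18 kg: body 50 mm (x) x 42 mm (y) x 52 mm high, with a grey boss 34 mm across and 8 mm high on top; origin at the centre of its underside, z up. On the shelf its 50 mm length runs along the shelf's x, either way round. May be absent (two to four are there).
- module4: Loose black module, 0.18 kg: body 50 mm (x) x 42 mm (y) x 52 mm high, with a grey boss 34 mm across and 8 mm high on top; origin at the centre of its underside, z up. On the shelf its 50 mm length runs along the shelf's x, either way round. May be absent (two to four are there).
- pen_cup: Bystander: grey cup, 68 mm across, 85 mm high.
- gauge_case: Bystander: flat black case 90 x 170 x 30 mm.
Not all that is in view belongs to the job. What is shaped like the module2 but purple or yellow is not meant.

How it is judged:
By the outcome, as a careful person would: the job done as asked, in the order asked, and still so for the second after the job is handed in, with the robot touching nothing.
Of module1, module2, module3, module4 only 2 to 4 are there at a start; the rules pass over those that are not, and their reading is None.
At some moment in a run one of module1, module2, module3, module4 may be knocked a few centimetres aside while the robot is not near it.
It also fails if it takes over 210 s, if anything falls off the work surface, if the arm or the gripper's body presses on something with over 40 N, if the wrist force passes 120 N, or if a joint passes its speed limit or range.

### The arm

A 6-joint arm with a two-finger parallel gripper is mounted at the origin on the work surface. World frame = base frame: x ahead of the robot, y to its left, z up, the work surface at z = 0. Lengths are in m, angles in rad, forces in N, time in s.
With the tool pointing down it reaches from about 0.3 to 0.825 m from the base axis. Payload 5.4 kg.
Tool frame: the origin (TCP) lies at the very end of the fingers, on their centre line; the grasp point (between the pads) lies 19 mm behind it; z points along the fingers, y is the line along which they close (so a half turn about z gives the same grasp; the last joint's range is limited). The gripper opens to 92 mm and grips with 3 to 60 N. Pads are 20 mm wide; open, the fingers measure 128 mm over their backs; the gripper's body (75 mm by 189 mm) begins 69 mm behind the grasp point.
Start: joints at [-1.56, 0.158, 1.597, -0, 1.386, -0.21], TCP at [0.126, -0.561, 0.215] pointing down, gripper open.
Joint ranges: [-2.91, 2.91], [-0.94, 2.29], [0.18, 2.7], [-1.29, 4.43], [0.17, 2.64], [-3, 3]. Speed limits (rad/s): [2.57, 2.57, 3.14, 3.14, 3.14, 3.14].

### API

Orientations are given as a rotation vector (axis times angle).
In Python, from workcell import bot gives the robot as it stands. Calls block until the motion is done:
- bot.goto(position, orientation): joint-space move of the TCP to a pose.
- bot.line_to(position, rot=None, max_speed=0.15): straight line of the TCP; rot=None keeps the orientation; max_speed is the mean speed in m/s.
- bot.set_joints(angles): joint-space move.
- bot.set_gripper(opening, newtons=None): opening from 0.0 (shut) to 1.0 (fully open); newtons is the grip in N (None keeps the last); returns when the fingers have stopped.
- bot.hold(seconds).
- bot.inverse_kinematics(position, orientation): joint angles nearest the present ones, or None.
- bot.read_camera(name): name is "side" or "top" or "wrist"; returns a dict with "pixels" (480x640x3 uint8, blue, green, red), "fx", "fy", "cx", "cy" (pixels), "R" (3x3) and "t" (3): a world point X has camera coordinates R X + t. Camera axes: x right, y down, z forward; pixel columns grow to the right and rows downward; lengths in m; the calibration is good to about 2 mm. The wrist camera is an equidistant fisheye: a pixel r from the principal point sees the ray r / f radians off the axis. A picture is of the moment at which its call begins. There is no depth.
A pose or a line that the arm cannot do raises bot.MotionError and nothing moves.
- bot.job_done(): hands the job in; it is judged then, once.
Readings, each from a call of its own:
- bot.current_clock(): time.
- bot.current_joints(): joint angles.
- bot.current_joint_vel(): joint speeds.
- bot.current_effort(): joint torques, N m.
- bot.current_ee_pos(): TCP position.
- bot.current_tool_rot(): TCP orientation.
- bot.current_contact_force(): force on the tool from outside, world axes, zero at the start.
- bot.current_ft_torque(): the same for the moment, N m.
- bot.current_opening(): opening from 0.0 (shut) to 1.0 (fully open).
- bot.current_grip_force(): force on a finger pad.
Only numpy, scipy, OpenCV 4.12 (cv2) and the standard library are available. Lean on these libraries where they do the work, as an engineer would, in place of code of your own. Each camera call takes 0.05 s, during which the arm holds its last target. There are 200 camera calls.

## Working session

There is one attempt and no reset: what is moved stays moved. The work goes in short steps, each a Python script; the robot and the scene stay as the last script left them, time stands still between calls to the robot, and variables do not carry over. Pictures are saved under pics/ and viewed, at most 14 in all, crops included, and the job is handed in when it is done.

```bash
ls; mkdir -p pics; python3 - <<'E'
from workcell import bot
import cv2,numpy as np
for n in("top","side","wrist"):
    c=bot.read_camera(n); cv2.imwrite(f"pics/{n}0.png",c["pixels"])
    print(n,c["fx"],c["fy"],c["cx"],c["cy"],np.round(c["R"],3).tolist(),np.round(c["t"],3).tolist())
print(bot.current_tool_rot(),bot.current_clock())
E
```

```text
pics
top 487.72622133089527 487.72622133089527 317.7788984516338 249.44473672597215 [[0.023, -1.0, -0.015], [-0.993, -0.022, -0.113], [0.112, 0.017, -0.994]] [-0.065, 0.566, 1.306]
side 542.3519658478991 542.3519658478991 322.2592374069746 241.9071996445413 [[-0.995, -0.101, -0.006], [-0.068, 0.711, -0.699], [0.075, -0.695, -0.715]] [0.536, 0.169, 1.216]
wrist 371.64829954431775 371.64829954431775 321.95523542978475 237.39747860890358 [[0.219, -0.976, -0.002], [-0.947, -0.213, 0.24], [-0.234, -0.051, -0.971]] [-0.573, -0.027, 0.388]
[-3.12104375e+00 -3.46047332e-01 -2.27773005e-04] 0.15
```

View pics/top0.png

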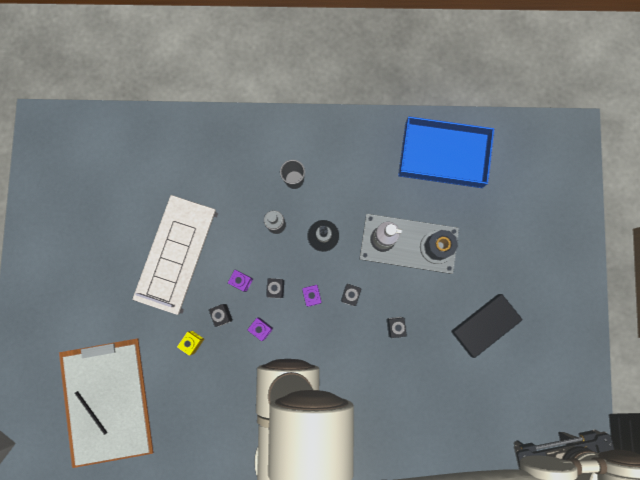

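View pics/side0.png

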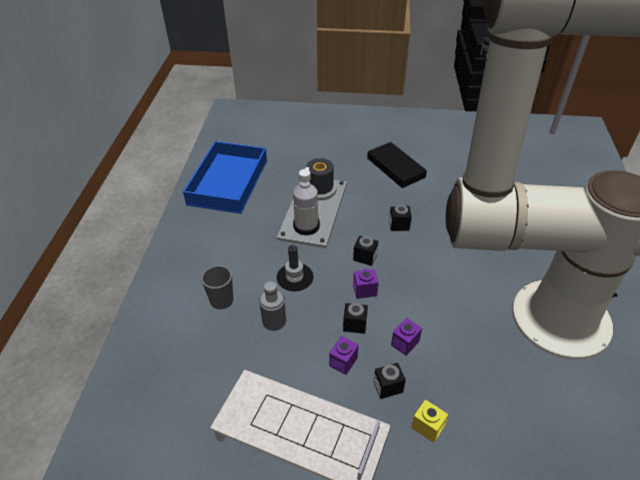

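The top view shows four upright black modules at (275,288), (221,315), (351,295) and (398,327). The shelf is on the left with its end stop at the lower end (155,297). The arbor is at (273,219), the knocker at (323,233), the cap at (391,230) and the socket at (443,244). The side view agrees.

```bash
cat > h.py <<'E'
from workcell import bot
import cv2,numpy as np
from scipy.spatial.transform import Rotation as Ro
def down(yaw):  # tool z down, tool y axis along world direction yaw+90deg (mod sign)
    return (Ro.from_euler('z',yaw)*Ro.from_rotvec([np.pi,0,0])).as_rotvec()
def cast(c,px,z,fish=False):
    px=np.atleast_2d(np.asarray(px,float)); d=(px-[c["cx"],c["cy"]])/[c["fx"],c["fy"]]
    if fish:
        th=np.linalg.norm(d,axis=1,keepdims=True)+1e-12
        d=np.hstack([d/th*np.sin(th),np.cos(th)])
    else: d=np.hstack([d,np.ones((len(d),1))])
    R=np.array(c["R"]);C=-R.T@np.array(c["t"]); w=d@R
    return C+w*((z-C[2])/w[:,2])[:,None]
def proj(c,P):
    p=np.array(c["R"])@P+np.array(c["t"]);n=np.hypot(p[0],p[1]);th=np.arctan2(n,p[2])
    return np.array([c["cx"],c["cy"]])+c["fx"]*th*p[:2]/max(n,1e-9)
E
python3 - <<'E'
from h import *
c=bot.read_camera("top")
for n,p,z in [("m",(275,287),.06),("m",(221,314),.06),("m",(351,294),.06),("m",(398,326.5),.06),("cap",(391,230),.19),("sock",(443,243.5),.095),("arb",(272,217),.123),("kn",(323,231),.1),("mat",(323,236),.004),("box",(487,326),.03)]:
    print(n,cast(c,p,z)[0].round(3))
print(cast(c,[(173,221),(195,229),(168,306),(147,296)],.06).round(3))
T=Ro.from_rotvec(bot.current_tool_rot()).as_matrix();print(T.round(3))
w=bot.read_camera("wrist");C=-np.array(w["R"]).T@w["t"];print(T.T@(C-bot.current_ee_pos()))
E
```

```text
m [0.461 0.059 0.06 ]
m [0.387 0.2   0.06 ]
m [ 0.448 -0.143  0.06 ]
m [ 0.365 -0.268  0.06 ]
cap [ 0.601 -0.231  0.19 ]
sock [ 0.583 -0.379  0.095]
arb [0.639 0.067 0.123]
kn [ 0.609 -0.065  0.1  ]
mat [ 0.609 -0.065  0.004]
box [ 0.371 -0.511  0.03 ]
[[0.634 0.342 0.06 ]
 [0.613 0.281 0.06 ]
 [0.405 0.343 0.06 ]
 [0.43  0.4   0.06 ]]
[[ 0.976  0.219 -0.   ]
 [ 0.219 -0.976  0.001]
 [ 0.    -0.001 -1.   ]]
[ 0.06646733 -0.00070367 -0.1687728 ]
```

```bash
cat > look.py <<'E'
from h import *
import pickle
out=[]
for x,y in [(.59,-.30),(.62,0.0),(.52,.34),(.42,.13),(.40,-.2)]:
    bot.goto([x-.03,y,.30],down(0)); bot.hold(.3)
    out.append(bot.read_camera("wrist"))
pickle.dump(out,open("w.pkl","wb"))
m=[cv2.resize(o["pixels"],(400,300),interpolation=cv2.INTER_AREA) for o in out]
cv2.imwrite("pics/m1.png",np.vstack([np.hstack(m[:2]),np.hstack(m[2:4])]))
cv2.imwrite("pics/m2.png",out[4]["pixels"])
print(bot.current_clock())
E
python3 look.py
```

```text
8.525
```

View pics/m1.png

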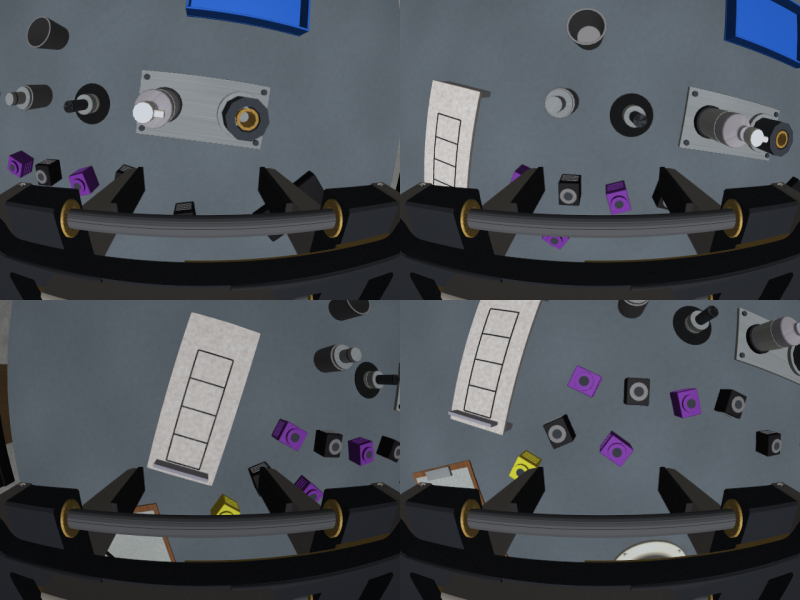

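View pics/m2.png

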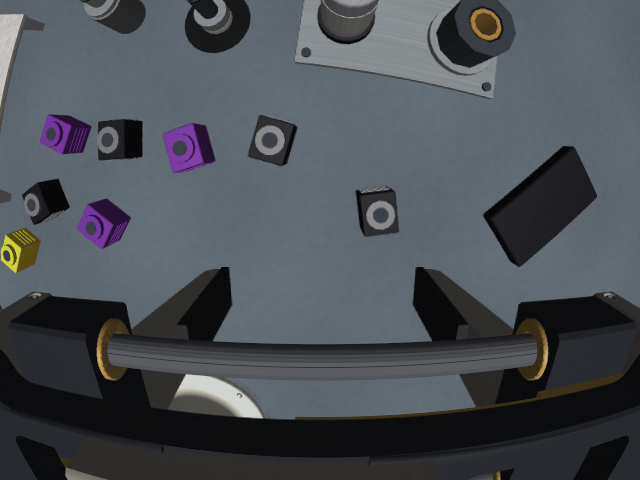

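Wrist views: all four black modules are visible and upright, with clear grey rings. The bays show as four light cells. Cap, brass mouth, arbor head and knocker stem are all visible too. Next I look from directly above each target.

```bash
cat >> h.py <<'E'
def above(P,yaw=0,z=.30):
    P=np.array(P,float); o=-.066*np.array([np.cos(yaw),np.sin(yaw)])
    bot.goto([P[0]+o[0],P[1]+o[1],z],down(yaw)); bot.hold(.4)
    return bot.read_camera("wrist")
def comps(c,mask,z,P,rad,amin=40):
    """contours of mask within rad of P, cast to z: (centre, rect size, angle, enclosing diameter)"""
    cs,_=cv2.findContours(mask.astype(np.uint8),cv2.RETR_CCOMP,cv2.CHAIN_APPROX_NONE); out=[]
    for k in cs:
        if cv2.contourArea(k)<amin: continue
        w=cast(c,k[:,0],z,True)[:,:2]
        (ctr,s,a)=cv2.minAreaRect(((w-P[:2])*1000).astype(np.float32)); ctr=np.array(ctr)/1000+P[:2]
        if np.linalg.norm(ctr-P[:2])<rad: out.append((ctr.round(4),np.round(s,1),round(a,1)))
    return out
E
python3 - <<'E'
from h import *
import pickle
T={"cap":(.601,-.231,.19),"sock":(.583,-.379,.095),"arb":(.639,.067,.123),"kn":(.609,-.065,.1)}
tiles=[];sv=[]
for n,yaws in [("kn",[0]),("arb",[0]),("cap",[0]),("sock",[0,1.4,-1.4])]:
  for yaw in yaws:
    c=above(T[n],yaw);sv.append((n,yaw,c)); u=proj(c,np.array(T[n])).astype(int)
    p=c["pixels"]; hs=cv2.cvtColor(p,cv2.COLOR_BGR2HSV)
    tile=cv2.copyMakeBorder(p,130,130,130,130,cv2.BORDER_CONSTANT)[u[1]+130-65:u[1]+130+65,u[0]+130-65:u[0]+130+65]
    tiles.append(cv2.resize(tile,(260,260)))
    print(n,yaw,u,hs[u[1],u[0]])
pickle.dump(sv,open("s.pkl","wb"))
cv2.imwrite("pics/t1.png",np.vstack([np.hstack(tiles[:3]),np.hstack(tiles[3:])]))
w=pickle.load(open("w.pkl","rb"))[2]
g=cv2.cvtColor(w["pixels"],cv2.COLOR_BGR2GRAY)
m=cv2.adaptiveThreshold(g,255,cv2.ADAPTIVE_THRESH_MEAN_C,cv2.THRESH_BINARY,31,20)
for o in comps(w,m,.06,np.array([.52,.34]),.12,300):print(o)
print(bot.current_clock())
E
```

```text
kn 0 [321 147] [113  27  38]
arb 0 [321 147] [103  16 145]
cap 0 [323 148] [108  12 220]
sock 0 [323 148] [103  16 148]
sock 1.4 [322 148] [102  17 153]
sock -1.4 [321 147] [103  16 147]
(array([0.4493, 0.3672]), array([61. , 49.4]), 73.0)
(array([0.4992, 0.3522]), array([60.7, 49. ]), 73.3)
(array([0.5488, 0.3371]), array([60.9, 48.8]), 73.1)
(array([0.5985, 0.322 ]), array([60.9, 49.1]), 73.2)
(array([0.4166, 0.3771]), array([107.5,  13.5]), 73.3)
(array([0.524 , 0.3445]), array([ 69.5, 213.1]), 73.2)
(array([0.5271, 0.2715]), array([ 11.9, 288.9]), 73.3)
(array([0.5883, 0.382 ]), array([122.4, 321. ]), 48.8)
18.2667
```

View pics/t1.png

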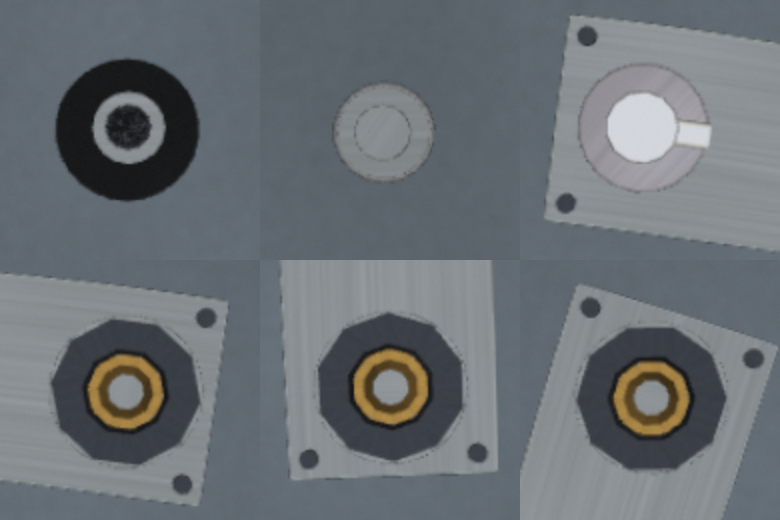

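The tiles show knocker, arbor, cap with side nozzle, and the socket in three yaws, all within a few mm of the predicted centres.

```bash
python3 - <<'E'
from h import *
import pickle
T={"cap":(.601,-.231,.19),"sock":(.583,-.379,.095),"arb":(.639,.067,.123),"kn":(.609,-.065,.1)}
for n,yaw,c in pickle.load(open("s.pkl","rb")):
    P=np.array(T[n]);p=c["pixels"];hs=cv2.cvtColor(p,cv2.COLOR_BGR2HSV);g=hs[:,:,2]
    if n=="sock": print(yaw,comps(c,(hs[:,:,1]>70)&(g>90),.095,P,.02))
    if n=="cap":
        m=cv2.morphologyEx((g>215).astype(np.uint8),cv2.MORPH_OPEN,cv2.getStructuringElement(cv2.MORPH_ELLIPSE,(19,19)));print(n,comps(c,m,.19,P,.03))
    if n=="kn":
        print("head",comps(c,g>110,.04,P,.03)); print("stem",comps(c,g<75,.1,P,.03)); print("mat",comps(c,g<75,.004,P,.06))
    if n=="arb":
        b=cv2.resize(g[82:212,256:386],None,fx=4,fy=4,interpolation=cv2.INTER_CUBIC)
        for lo,hi,z in((40,75,.123),(75,140,.083)):
            q=cv2.HoughCircles(b,cv2.HOUGH_GRADIENT,1.5,200,param1=80,param2=15,minRadius=lo,maxRadius=hi)
            if q is not None:
                for x,y,r in q[0]: print(n,cast(c,[(x+.5)/4+256-.5,(y+.5)/4+82-.5],z,True),r/4)
E
```

```text
head [(array([ 0.6113, -0.0629]), array([39.9, 39.9]), 45.0), (array([ 0.6119, -0.0624]), array([26.9, 26.8]), 44.7), (array([ 0.6029, -0.0374]), array([ 503.1, 1043.6]), 2.9), (array([ 0.6099, -0.0621]), array([84.8, 85.6]), 44.8)]
stem [(array([ 0.6115, -0.0628]), array([20.7, 19.9]), 89.8), (array([ 0.6103, -0.0625]), array([69.5, 70.1]), 44.8), (array([ 0.611 , -0.0633]), array([37.1, 37.1]), 45.0)]
mat [(array([ 0.6122, -0.0622]), array([26., 25.]), 89.8), (array([ 0.6106, -0.0618]), array([87.5, 88.4]), 44.8), (array([ 0.6115, -0.0628]), array([46.7, 46.7]), 45.0)]
arb [[0.63859374 0.07163991 0.123     ]] 14.5375
arb [[0.63889481 0.07105594 0.083     ]] 24.45
cap [(array([ 0.6025, -0.2274]), array([23.8, 23.8]), 44.8)]
0 [(array([ 0.5823, -0.376 ]), array([36.9, 36.2]), 44.9), (array([ 0.5826, -0.3762]), array([26.9, 27. ]), 45.2)]
1.4 [(array([ 0.5827, -0.3761]), array([36.3, 35.9]), 80.2), (array([ 0.5827, -0.3761]), array([26.2, 25.9]), 80.2)]
-1.4 [(array([ 0.5823, -0.3759]), array([36.9, 36.3]), 9.8), (array([ 0.5817, -0.3773]), array([24.8, 26.9]), 54.4)]
```

```bash
cat >> h.py <<'E'
def feel(x,y,z0,z1,step,fstop,v=.03):
    """step down until vertical force exceeds fstop; returns z, force"""
    f0=bot.current_contact_force()[2]; z=z0; f=0
    while z>z1:
        z-=step; bot.line_to([x,y,z],max_speed=v)
        f=bot.current_contact_force()[2]-f0
        if abs(f)>fstop: break
    return round(bot.current_ee_pos()[2],4),round(f,2)
E
python3 - <<'E'
from h import *
x,y=.6025,-.2274
bot.set_gripper(0)
bot.goto([x,y,.23],down(np.pi/2)); bot.line_to([x,y,.194],max_speed=.1); bot.hold(.2)
print(feel(x,y,.194,.175,.001,11)); bot.hold(.4)
print(bot.current_contact_force(),bot.current_ee_pos()); 
bot.line_to([x,y,.26],max_speed=.1); print(bot.current_clock())
E
```

```text
(np.float64(0.1823), np.float64(13.73))
[-4.26022623  2.37994154 13.85473394] [ 0.60270747 -0.2275196   0.18231204]
27.575
```

The cap bottomed out: 13.8 N against about 7 N, at z = 0.182, and I have released it. Next is the arbor.

```bash
python3 - <<'E'
from h import *
x,y=.6388,.0713
q=down(np.pi/2)
bot.set_gripper(.75)
bot.goto([x,y,.20],q); bot.line_to([x,y,.0875],max_speed=.12)
bot.set_gripper(0,25); print(bot.current_opening(),bot.current_grip_force())
bot.line_to([x,y,.27],max_speed=.15); bot.hold(.2)
print(bot.current_contact_force(),bot.current_opening())
sx,sy=.5825,-.3761
bot.goto([sx,sy,.27],q); bot.line_to([sx,sy,.135],max_speed=.12); bot.hold(.4)
print(bot.current_contact_force(),bot.current_ee_pos())
c=bot.read_camera("side");cv2.imwrite("pics/a1.png",cv2.resize(c["pixels"][120:270,220:420],(800,600)))
print(feel(sx,sy,.135,.105,.001,4),bot.current_contact_force(),bot.current_clock())
E
```

```text
0.2798148447395134 25.000011026859283
[ 0.556292    0.2466708  -3.40885171] 0.2762580821479561
[ 0.00890072  0.21993566 -2.92685421] [ 0.58255446 -0.37611343  0.1351556 ]
(np.float64(0.1155), np.float64(4.93)) [5.16545028 0.14088752 1.68344289] 41.5833
```

View pics/a1.png

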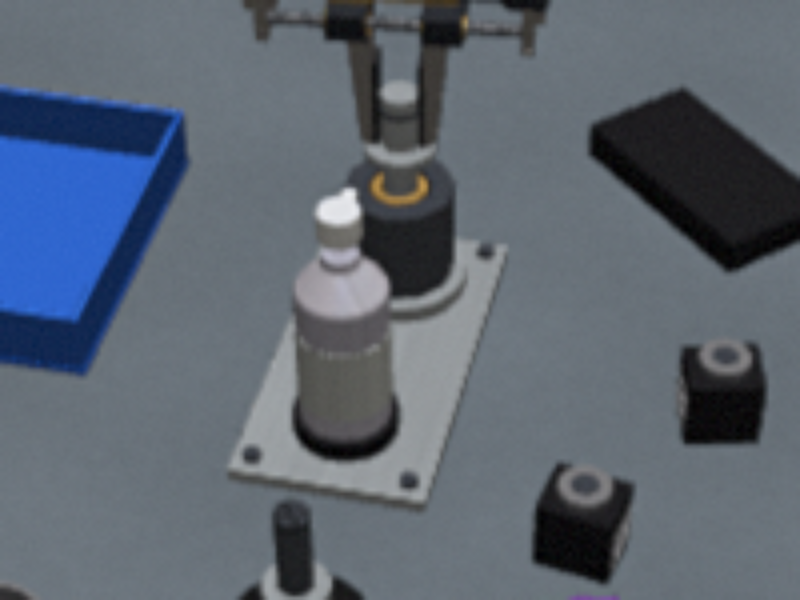

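The side view shows the shank centred over the brass mouth. Contact came with the collar about 8 mm above the face, so the arbor is seated and I can let go, then fetch the knocker.

```bash
python3 - <<'E'
from h import *
q=down(np.pi/2); sx,sy=.5825,-.3761
bot.set_gripper(.6); bot.line_to([sx,sy,.20],max_speed=.1); bot.set_gripper(.75)
c=above((sx,sy,.15),0)
u=proj(c,np.array([sx,sy,.15])).astype(int); t1=cv2.resize(c["pixels"][u[1]-65:u[1]+65,u[0]-65:u[0]+65],(400,400))
g=cv2.cvtColor(c["pixels"],cv2.COLOR_BGR2GRAY)[u[1]-65:u[1]+65,u[0]-65:u[0]+65]; b=cv2.resize(g,None,fx=4,fy=4,interpolation=cv2.INTER_CUBIC)
for lo,hi,z in((45,72,.15),(75,140,.11)):
    k=cv2.HoughCircles(b,cv2.HOUGH_GRADIENT,1.5,400,param1=80,param2=15,minRadius=lo,maxRadius=hi)
    if k is not None:
        for x,y,r in k[0]: print(cast(c,[(x+.5)/4+u[0]-65.5,(y+.5)/4+u[1]-65.5],z,True),r/4)
s=bot.read_camera("side")["pixels"][120:220,270:370]
cv2.imwrite("pics/a2.png",np.hstack([t1,cv2.resize(s,(400,400))]))
print(bot.current_clock())
E
```

```text
[[ 0.58566879 -0.38169948  0.15      ]] 16.95
[[ 0.57950156 -0.36991355  0.11      ]] 31.425
45.425
```

View pics/a2.png

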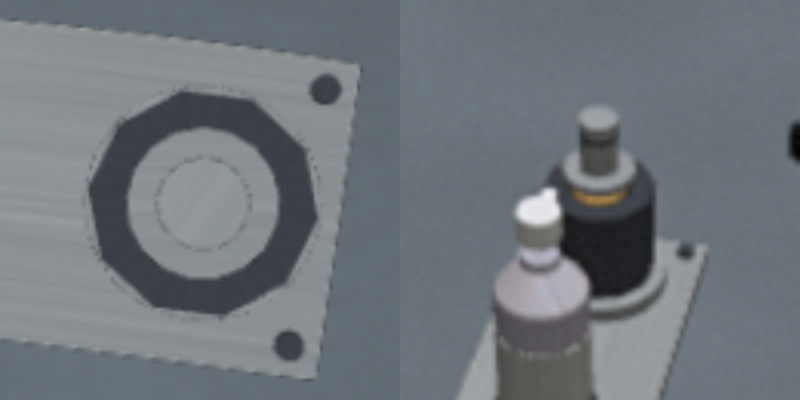

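Arbor stands upright and centred, with the brass visible under its collar. Next I fetch the knocker and tap.

```bash
python3 - <<'E'
from h import *
q=down(np.pi/2); sx,sy=.5825,-.3761; x,y=.6115,-.0629
bot.goto([x,y,.17],q); bot.line_to([x,y,.055],max_speed=.12)
bot.set_gripper(0,60); print(bot.current_opening())
bot.line_to([x,y,.27],max_speed=.15); 
bot.goto([sx,sy,.27],q); bot.line_to([sx,sy,.21],max_speed=.12); bot.hold(.3)
print(bot.current_contact_force())
def tap(z0,f0,peak):
    z=z0;zc=None;f=0
    while z>.188:
        z-=.0005; bot.line_to([sx,sy,z],max_speed=.05)
        f=bot.current_contact_force()[2]-f0
        if zc is None and f>3: zc=bot.current_ee_pos()[2]
        if f>peak: break
    ze=bot.current_ee_pos()[2]
    bot.line_to([sx,sy,ze+.004],max_speed=.1)
    return zc,ze,f
f0=bot.current_contact_force()[2]; z=.21
for i in range(3):
    zc,ze,f=tap(z,f0,18); print(zc,ze,f,bot.current_clock()); z=ze+.003
E
```

```text
0.22993818753478495
[-0.10210587 -0.66386251 -3.66341816]
0.20116346935571588 0.19389207324868615 18.350014351435696 62.375
0.19399630713664762 0.19388349994503123 19.204840224946235 66.125
0.19397896092672595 0.19382650700799953 18.73059782652635 69.875
```

Contact went from 0.2012 to 0.1939 (0.194 expected with the collar on the face), and two more 19 N taps moved nothing. It's home. Next I return the knocker and check both.

```bash
python3 - <<'E'
from h import *
q=down(np.pi/2); sx,sy=.5825,-.3761; x,y=.6110,-.0623
bot.line_to([sx,sy,.26],max_speed=.15)
bot.goto([x,y,.16],q); bot.line_to([x,y,.060],max_speed=.12); bot.hold(.2)
print(feel(x,y,.060,.052,.001,2))
bot.set_gripper(.6); bot.line_to([x,y,.17],max_speed=.12)
bot.set_gripper(.95,30)
c=above((x,y,.1),0); p=c["pixels"]; u=proj(c,np.array([x,y,.1])).astype(int)
g=cv2.cvtColor(p,cv2.COLOR_BGR2HSV)[:,:,2]
print("head",comps(c,g>110,.04,np.array([x,y]),.03)[:2],"stem",comps(c,g<75,.1,np.array([x,y]),.03)[:1])
s=bot.read_camera("side")["pixels"]
cv2.imwrite("pics/k1.png",np.hstack([cv2.resize(s[130:230,270:370],(400,400)),cv2.resize(s[220:320,245:345],(400,400))]))
print(bot.current_clock())
# modules from top view
t=bot.read_camera("top");cv2.imwrite("pics/top1.png",t["pixels"])
hs=cv2.cvtColor(t["pixels"],cv2.COLOR_BGR2HSV); m=((hs[:,:,2]<70)&(hs[:,:,1]<110)).astype(np.uint8)
for k in cv2.findContours(m,cv2.RETR_EXTERNAL,cv2.CHAIN_APPROX_NONE)[0]:
    if 150<cv2.contourArea(k)<700:
        r=cv2.minAreaRect(k);print(np.round(r[0]),np.round(r[1]),cast(t,r[0],.05)[0].round(3))
E
```

```text
(np.float64(0.0519), np.float64(-0.56))
head [(array([ 0.6104, -0.0617]), array([85.4, 85.9]), 59.1)] stem [(array([ 0.6102, -0.0562]), array([70.1, 70.5]), 3.4)]
79.1917
[154. 463.] [20. 53.] [0.001 0.358 0.05 ]
[636. 282.] [108.   5.] [ 0.497 -0.901  0.05 ]
[292. 169.] [15. 21.] [0.788 0.025 0.05 ]
```

View pics/k1.png

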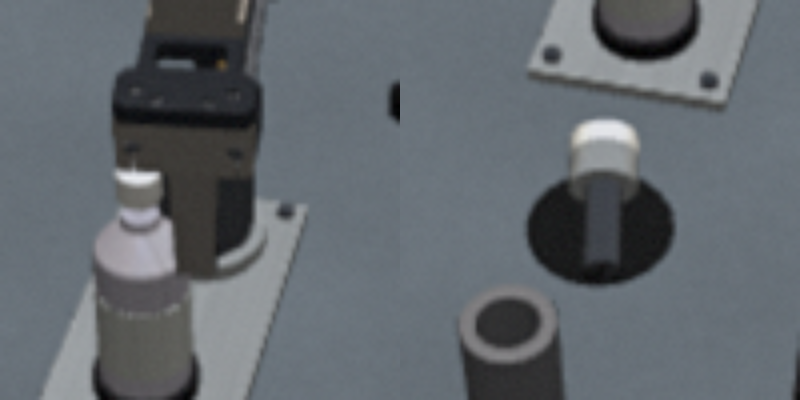

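The knocker tipped over: it had slipped up in the grip while tapping, so it was released above the mat. It lies on the mat, head towards the station. The arbor depth is therefore unproven, so I look at both.

```bash
python3 - <<'E'
from h import *
c=above((.61,-.04,.02),0,.30); u=proj(c,np.array([.61,-.04,.02])).astype(int)
import pickle; pickle.dump(c,open("k.pkl","wb")); print(u)
a=cv2.resize(c["pixels"][u[1]-75:u[1]+75,u[0]-75:u[0]+75],(400,400))
bot.goto([.5,.15,.3],down(0)); s=bot.read_camera("side")["pixels"]
cv2.imwrite("pics/k2.png",np.hstack([a,cv2.resize(s[140:200,295:355],(400,400))]));print(bot.current_clock())
E
```

```text
[322 147]
80.7917
```

View pics/k2.png

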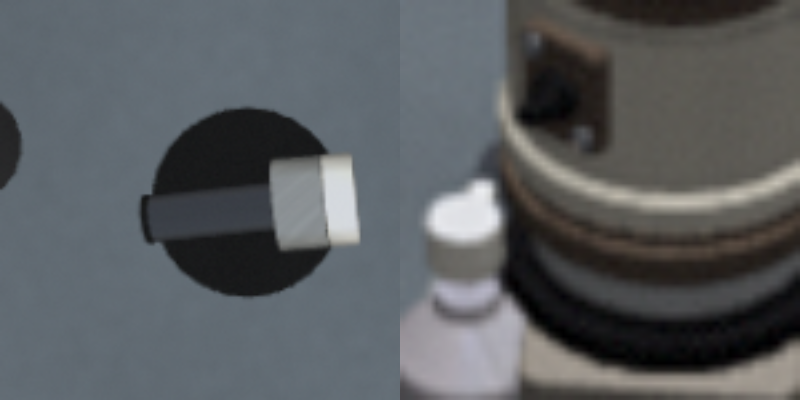

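The knocker lies with its stem pointing +y: stem end at tile (150,219), face at (355,199). I'll grip the stem with a tilted tool and tilt it up onto the mat.

```bash
cat > lay.py <<'E'
from h import *
import pickle
c=pickle.load(open("k.pkl","rb"))
u=np.array([322,147.])
px=lambda t: u+(np.array(t)-200)/2.6667
S=cast(c,px((152,218.5)),.020,True)[0]; F=cast(c,px((353,199.5)),.035,True)[0]
S[2]=.015;F[2]=.025
a=S-F; L=np.linalg.norm(a); a/=L
G=F+a*.066
def pose(a,h,th,G,off=.012):
    h=h-a*(h@a);h/=np.linalg.norm(h)
    z=np.sin(th)*h-np.cos(th)*a; x=np.sin(th)*a+np.cos(th)*h; y=np.cross(z,x)
    return G+z*off, Ro.from_matrix(np.c_[x,y,z]).as_rotvec(), z
if __name__=="__main__":
    print(S,F,L,G)
    for d in(50,60,65):
        p,r,z=pose(a,np.array([0,0,-1.]),np.radians(d),G)
        print(d,p.round(3),[None if q is None else np.round(q,2) for q in (bot.inverse_kinematics(p,r),bot.inverse_kinematics(p-z*.06,r))])
        for phi in(-60,-30,0,30):
            M=np.array([.6106,-.062,.07]); f=np.radians(phi)
            p2,r2,z2=pose(np.array([0,0,1.]),np.array([np.cos(f),np.sin(f),0]),np.radians(d),M)
            print(' ',phi,[None if q is None else np.round(q,2) for q in (bot.inverse_kinematics(p2,r2),bot.inverse_kinematics(p2+[0,0,.1],r2))])
E
python3 lay.py
```

```text
[ 0.60246824 -0.01840069  0.015     ] [ 0.6117378  -0.10682268  0.025     ] 0.08946715846531587 [ 0.60489964 -0.0415937   0.01762299]
50 [ 0.606 -0.05   0.009] [array([ 0.1 ,  0.65,  1.63, -0.94,  1.11,  0.55]), array([ 0.18,  0.6 ,  1.61, -0.89,  1.2 ,  0.53])]
  -60 [array([ 0.05,  0.39,  1.92, -1.23,  0.81, -2.71]), array([ 0.05,  0.2 ,  1.91, -1.07,  0.89, -2.96])]
  -30 [None, array([-0.16, -0.07,  2.19, -1.01,  0.33,  2.8 ])]
  0 [array([-0.49,  0.1 ,  2.29,  1.73,  0.37, -0.5 ]), array([-0.49, -0.16,  2.27,  1.06,  0.42,  0.22])]
  30 [array([-0.69,  0.25,  2.11,  1.22,  0.87, -0.53]), array([-0.69,  0.03,  2.1 ,  1.06,  0.97, -0.26])]
60 [ 0.606 -0.049  0.008] [array([ 0.04,  0.57,  1.66, -0.77,  1.02,  0.38]), array([ 0.1 ,  0.5 ,  1.64, -0.72,  1.12,  0.36])]
  -60 [None, None]
  -30 [array([-0.13,  0.25,  2.25,  3.91,  0.5 , -2.06]), array([-0.13, -0.03,  2.27,  4.42,  0.36, -2.62])]
  0 [array([-0.53,  0.18,  2.35,  2.21,  0.58, -1.01]), array([-0.53, -0.14,  2.37,  1.71,  0.46, -0.44])]
  30 [array([-0.76,  0.33,  2.14,  1.43,  1.  , -0.79]), array([-0.76,  0.08,  2.16,  1.28,  1.05, -0.51])]
65 [ 0.606 -0.048  0.007] [array([-0.  ,  0.54,  1.67, -0.67,  0.99,  0.29]), array([ 0.05,  0.46,  1.65, -0.63,  1.09,  0.26])]
  -60 [None, None]
  -30 [array([-0.11,  0.31,  2.26,  3.79,  0.64, -1.94]), array([-0.11,  0.01,  2.3 ,  4.12,  0.45, -2.32])]
  0 [array([-0.55,  0.24,  2.37,  2.33,  0.71, -1.15]), array([-0.55, -0.11,  2.41,  1.96,  0.54, -0.7 ])]
  30 [array([-0.79,  0.39,  2.15,  1.51,  1.07, -0.89]), array([-0.79,  0.12,  2.18,  1.38,  1.1 , -0.62])]
```

```bash
cat > up.py <<'E'
from lay import *
th=np.radians(60); g=.057
Gp=F+a*g; Gp[2]=.0195
p,r,z=pose(a,np.array([0,0,-1.]),th,Gp,.009)
M=np.array([.6106,-.062,.004+g]); f=np.radians(15)
p2,r2,z2=pose(np.array([0,0,1.]),np.array([np.cos(f),np.sin(f),0]),th,M,.009)
E
python3 - <<'E'
from up import *
bot.set_gripper(.55); bot.goto(p-z*.09,r); bot.line_to(p,max_speed=.1); print(bot.current_contact_force())
bot.set_gripper(0,60); print(bot.current_opening())
bot.line_to(p+[0,0,.17],max_speed=.15)
bot.goto(p2+[0,0,.13],r2); bot.line_to(p2+[0,0,.02],max_speed=.15); bot.hold(.2)
print(bot.current_opening(),bot.current_contact_force(),bot.current_clock())
s=bot.read_camera("side")["pixels"];t=bot.read_camera("top")["pixels"]
cv2.imwrite("pics/u1.png",np.hstack([cv2.resize(s[200:320,235:355],(400,400)),cv2.resize(t[170:290,263:383],(400,400))]))
E
```

```text
[0.07635291 0.18821737 0.67343433]
0.22502860332504596
0.2208303021590897 [-0.14835227  0.25689408 -4.15552314] 88.4333
```

View pics/u1.png

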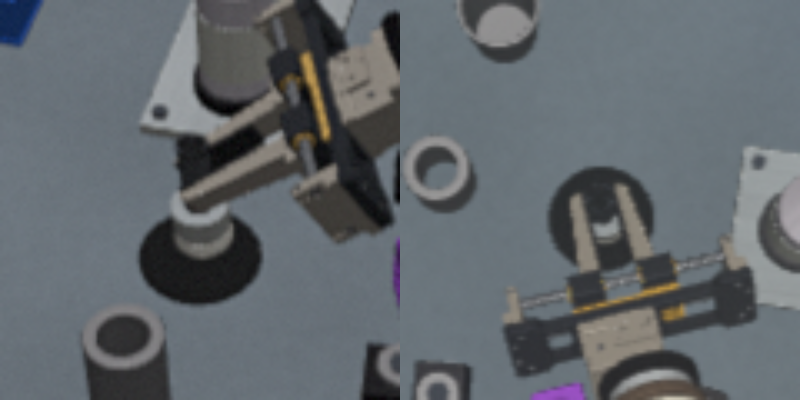

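The knocker hangs about 10° off vertical, with its face towards the robot (drooped in the pads). I add 8° of tool tilt, lower to contact and release; it will rock flat.

```bash
python3 - <<'E'
from up import *
h=np.array([np.cos(f),np.sin(f),0])
p3,r3,z3=pose(np.array([0,0,1.]),h,np.radians(69),M,.009)
bot.line_to(p3+[0,0,.02],rot=r3,max_speed=.1); bot.hold(.2)
f0=np.array(bot.current_contact_force()); zz=.02
while zz>-.008:
    zz-=.001; bot.line_to(p3+[0,0,zz],max_speed=.04)
    d=bot.current_contact_force()[2]-f0[2]
    if d>2.5: break
print(zz,d)
s=bot.read_camera("side")["pixels"]
bot.set_gripper(.5); bot.hold(.3); bot.line_to(p3+[0,0,zz]-h*.07,max_speed=.12)
s2=bot.read_camera("side")["pixels"]
cv2.imwrite("pics/u2.png",np.hstack([cv2.resize(s[200:320,235:355],(400,400)),cv2.resize(s2[200:320,235:355],(400,400))]))
bot.line_to(np.array(bot.current_ee_pos())+[0,0,.13],max_speed=.2);print(bot.current_clock())
E
```

```text
0.00399999999999999 6.42554044777693
95.575
```

View pics/u2.png

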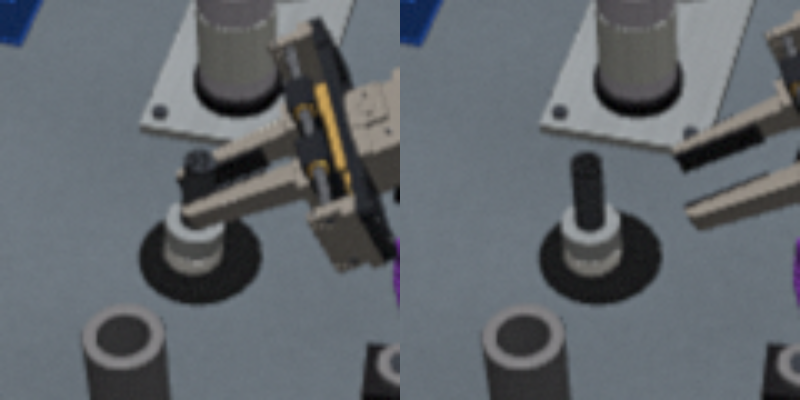

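It's upright on its mat again. I regrip it vertically and find the arbor's true height by contact.

```bash
python3 - <<'E'
from h import *
x,y=.6106,-.062
c=above((x,y,.1),0); g=cv2.cvtColor(c["pixels"],cv2.COLOR_BGR2HSV)[:,:,2]
k=[o for o in comps(c,g<75,.1,np.array([x,y]),.03) if 15<o[1][0]<26]; print(k)
kd=[o for o in comps(c,g>110,.04,np.array([x,y]),.03) if o[1][0]<50]; print(kd)
if not k: raise SystemExit
x,y=k[0][0]; q=down(np.pi/2); sx,sy=.5825,-.3761
bot.set_gripper(.6)
bot.goto([x,y,.17],q); bot.line_to([x,y,.055],max_speed=.12)
bot.set_gripper(0,60); print(bot.current_opening(),bot.current_grip_force())
bot.line_to([x,y,.25],max_speed=.2)
bot.goto([sx,sy,.25],q); bot.line_to([sx,sy,.204],max_speed=.12); bot.hold(.3)
print(feel(sx,sy,.204,.19,.0007,3),bot.current_grip_force(),bot.current_clock())
E
```

```text
[(array([ 0.6156, -0.0613]), array([20.5, 20. ]), 14.2)]
[(array([ 0.6152, -0.0611]), array([40. , 40.4]), 90.0), (array([ 0.6164, -0.0605]), array([26.8, 26.8]), 45.2)]
0.2299439713708349 59.99430477619171
(np.float64(0.1941), np.float64(4.27)) 59.99650061130524 107.975
```

A fresh grip gives an arbor top of 0.143 m, so the collar is home. The knocker must have clipped the canister on the way back, because that path was too low. I'll give one firm confirming tap, then return high.

```bash
python3 - <<'E'
from h import *
q=down(np.pi/2); sx,sy=.5825,-.3761; x,y=.6106,-.062
bot.line_to([sx,sy,.2],max_speed=.1)
f0=bot.current_contact_force()[2]
z=.195
while z>.190:
    z-=.0005; bot.line_to([sx,sy,z],max_speed=.1); f=bot.current_contact_force()[2]-f0
    if f>24: break
print(bot.current_ee_pos()[2],f)
bot.line_to([sx,sy,.275],max_speed=.2); bot.goto([x,y,.275],q); bot.line_to([x,y,.062],max_speed=.15); bot.hold(.2)
print(feel(x,y,.060,.050,.001,2))
bot.set_gripper(.5); bot.line_to([x,y,.19],max_speed=.15); bot.set_gripper(.97,30)
c=above((x,y,.1),0); g=cv2.cvtColor(c["pixels"],cv2.COLOR_BGR2HSV)[:,:,2]
print([o for o in comps(c,g<75,.1,np.array([x,y]),.03) if 15<o[1][0]<26],[o for o in comps(c,g>110,.04,np.array([x,y]),.03) if 35<o[1][0]<50])
# go look at modules
sv=[]
for m in [(.461,.059),(.387,.2),(.448,-.143),(.365,-.268)]:
    pass
bot.goto([.37,.0,.36],down(0)); bot.hold(.3); c=bot.read_camera("wrist"); cv2.imwrite("pics/mm.png",c["pixels"])
print(bot.current_clock())
E
```

```text
0.19398662378379772 18.469874429330048
(np.float64(0.055), np.float64(8.61))
[(array([ 0.6098, -0.062 ]), array([20.6, 20.9]), 89.9)] [(array([ 0.6101, -0.0621]), array([40. , 39.3]), 90.0)]
121.1083
```

View pics/mm.png

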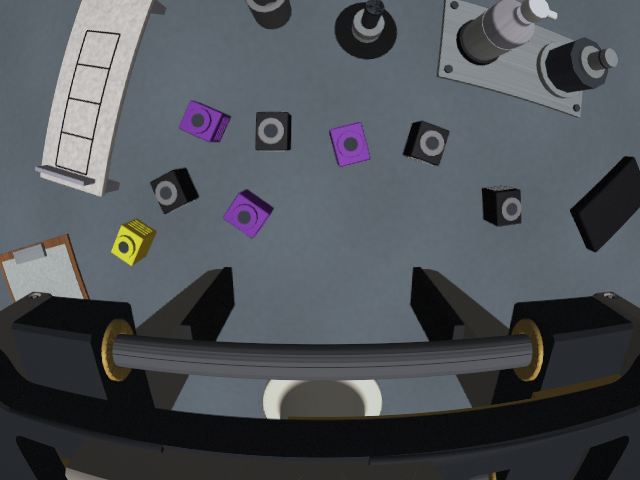

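The knocker is back upright at (0.610,-0.062), the arbor sits on the socket, and all four black modules are where they were. Modules next.

```bash
cat > mod.py <<'E'
from h import *
B=[np.array([.4493,.3672])+i*(np.array([.5985,.3220])-[.4493,.3672])/3 for i in range(4)]
row=np.degrees(np.arctan2(-.0452,.1492)); YP=np.radians(row)
def measure(P):
    P=np.array(P)
    for _ in range(2):
        c=above((*P,0),0,.22); hs=cv2.cvtColor(c["pixels"],cv2.COLOR_BGR2HSV)
        m=(hs[:,:,2]<85)&(hs[:,:,1]<110)
        k=[o for o in comps(c,m,.052,P,.05,300) if 44<max(o[1])<60 and 36<min(o[1])<56]
        if not k: print("none",comps(c,m,.052,P,.06,300)); return None
        o=k[0]
        if np.linalg.norm(o[0]-P)<.015: break
        P=o[0]
    return o
def move(P,bay):
    o=measure(P); print(o)
    if o is None: return False
    (x,y),s,a=o; phi=a if s[0]>s[1] else a+90
    yaw=phi+90
    while yaw>row+90: yaw-=180
    while yaw<row-90: yaw+=180
    q=down(np.radians(yaw)); qp=down(YP)
    bot.set_gripper(.74); bot.goto([x,y,.10],q); bot.line_to([x,y,.016],max_speed=.15)
    bot.set_gripper(0,30); op=bot.current_opening()
    bot.line_to([x,y,.165],max_speed=.25)
    b=B[bay]; bot.goto([*b,.165],qp); bot.line_to([*b,.085],max_speed=.2); bot.line_to([*b,.0768],max_speed=.05)
    f=bot.current_contact_force()[2]
    bot.set_gripper(.70); bot.line_to([*b,.165],max_speed=.25)
    print(bay,"yaw",yaw,"open",round(op*92,1),"f",round(f,1),bot.current_clock()); return True
E
python3 - <<'E'
from mod import *
move((.387,.2),0)
E
```

```text
(array([0.3823, 0.2115]), array([50.2, 42.5]), 22.8)
0 yaw -67.2 open 49.8 f -1.5 128.4667
```

```bash
python3 - <<'E'
from mod import *
for P,b in [((.461,.06),1),((.448,-.14),2),((.365,-.268),3)]:
    if not move(P,b): break
bot.goto([.49,.34,.3],down(0)); bot.hold(.3); c=bot.read_camera("wrist")
hs=cv2.cvtColor(c["pixels"],cv2.COLOR_BGR2HSV)
cv2.imwrite("pics/f1.png",c["pixels"]);
m=(hs[:,:,2]>95)&(hs[:,:,1]<60)
for b in B: print(b.round(4),[o for o in comps(c,m,.12,b,.03,60) if 25<o[1][0]<40])
print(bot.current_clock())
E
```

```text
(array([0.4586, 0.0651]), array([42.1, 49.5]), 88.0)Traceback (most recent call last):
  File "<stdin>", line 3, in <module>
  File "mod.py", line 23, in move
    bot.set_gripper(.74); bot.goto([x,y,.10],q); bot.line_to([x,y,.016],max_speed=.15)
                          ~~~~~~~~^^^^^^^^^^^^^
workcell.MotionError: the arm cannot take that pose within its joint ranges
```

```bash
python3 - <<'E'
s=open('mod.py').read()
s=s.replace("    q=down(np.radians(yaw));","    yaw=next(w for w in sorted((yaw,yaw+180,yaw-180),key=abs) if bot.inverse_kinematics([x,y,.016],down(np.radians(w))) is not None and bot.inverse_kinematics([x,y,.165],down(np.radians(w))) is not None)\n    q=down(np.radians(yaw));")
open('mod.py','w').write(s)
E
python3 - <<'E'
from mod import *
for P,b in [((.459,.065),1),((.448,-.14),2),((.365,-.268),3)]:
    if not move(P,b): break
bot.goto([.49,.34,.3],down(0)); bot.hold(.3); c=bot.read_camera("wrist")
hs=cv2.cvtColor(c["pixels"],cv2.COLOR_BGR2HSV)
cv2.imwrite("pics/f1.png",c["pixels"]);
m=(hs[:,:,2]>95)&(hs[:,:,1]<60)
for b in B: print(b.round(4),[o for o in comps(c,m,.12,b,.03,60) if 25<o[1][0]<40])
print(bot.current_clock())
E
```

```text
(array([0.4585, 0.0651]), array([41.9, 49.7]), 88.2)
1 yaw 88.19999999999999 open 50.2 f -2.6 138.3417
(array([ 0.4455, -0.1409]), array([42. , 49.7]), 73.2)
2 yaw 73.19999999999999 open 50.0 f -1.7 147.7917
(array([ 0.3614, -0.2652]), array([49.8, 41.9]), 7.9)
3 yaw -82.1 open 49.7 f -1.7 158.1417
[0.4493 0.3672] [(array([0.4498, 0.3674]), array([31.5, 31.8]), 89.4)]
[0.499  0.3521] [(array([0.4983, 0.3526]), array([31.4, 31.7]), 89.9)]
[0.5488 0.3371] [(array([0.548 , 0.3379]), array([31.6, 31.8]), 90.0)]
[0.5985 0.322 ] [(array([0.5969, 0.3226]), array([32.3, 32.3]), 89.9)]
159.225
```

View pics/f1.png

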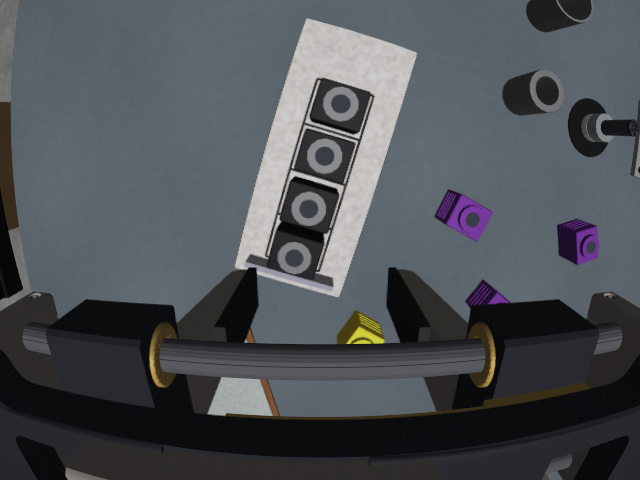

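All four modules sit square in their bays, within 1.7 mm. I take one last side view before handing in.

```bash
python3 - <<'E'
from h import *
bot.goto([.3,.2,.35],down(0)); bot.hold(.2); s=bot.read_camera("side")["pixels"]
cv2.imwrite("pics/z.png",np.hstack([cv2.resize(s[140:200,290:350],(400,400)),cv2.resize(s[140:320,230:410],(400,400))]));print(bot.current_clock())
E
```

```text
160.425
```

View pics/z.png

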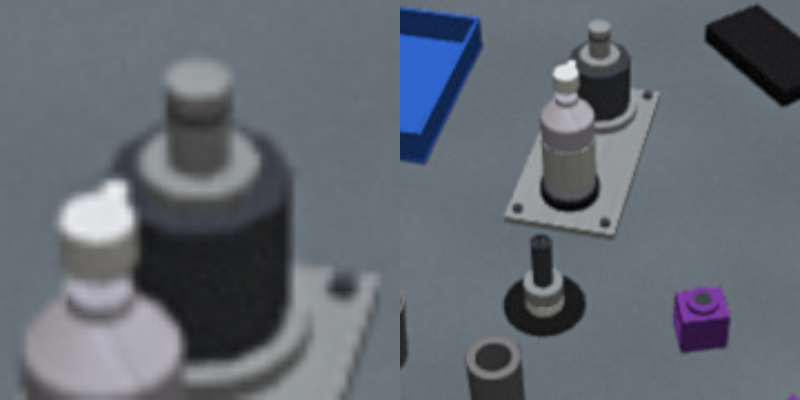

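The collar is on the socket face with no brass showing, the cap is up, and the knocker is upright on its mat.

```bash
python3 -c "
from workcell import bot
print(bot.job_done())"
```

```text
the job is handed in; nothing more can be done
None
```

Job handed in at about 160 s: the socket is squirted, the arbor is knocked home, the knocker stands upright on its mat, and all four modules are in bays 1–4; the knocker fell over once on its way back (it probably clipped the canister), so I stood it up again and confirmed by contact that the arbor was home.

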